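Roll the mill jar to the red line and chock it

TASK

Roll the white mill jar, which lies on its side, along the grey strip until it rests squarely on the red line, centred over it; push it only on its top or upper half, never low down, and keep it on the bench. Once it lies still there on its own, set the black chock with the yellow grip flat on the bench, lengthwise to the strip, snug against the middle of the jar on the side that faces the blue line, without shifting the jar off the red line. Leave the glassware, the bottle and the weight where they stand.

Things in the scene. Friction and masses are not known exactly. Their poses are not given: they have to be found in the camera images.
- jar: closed white nylon mill jar on its side: plain cylinder 100 mm in diameter, 110 mm long, grey bands, steel ends with an orange bar, 0.5 to 0.9 kg, too wide to grasp. x axis: the cylinder's axis, within 2 degrees of the lines' at the start; its origin turns with it, so use jar_center. Rolls easily; rolling slowly it soon stops
- jar_center (a point): the jar's centre, on its axis, 50 mm above the bench (the jar's top is at 100 mm); turns with the jar, x along the jar's axis. A finger pressing on the very top without slipping moves twice as far as the jar rolls
- lane: flat grey strip on the bench, 190 mm by 420 mm, level with it (no step). Origin at its middle, on the bench; its y axis is its length, the rolling direction; its x axis is across it
- red_line: red line across the strip, 190 mm long, 8 mm wide, flat: the goal. Origin at its middle, on the bench; x axis along the line, y axis along the strip. It lies at one end of the strip or at the other, 260 mm from the blue line
- blue_line: blue line across the strip, like the red one, at its other end; the jar starts between the two
- chock: black rubber chock, 120 mm long (its y axis), 50 mm wide (x), 28 mm high, 0.25 kg; each end is a 45 degree ramp that goes under the jar. Origin: centre of its underside. When a ramp just touches the jar this is 81 mm, level, from the jar's axis. Starts beside the strip, on the side away from the robot, its length within 30 degrees of the strip's
- chock_grip (a point): point in the chock's yellow upright grip, a 24 mm square post that stands on the chock's middle from 28 mm to 85 mm above its underside; this point is 70 mm above the underside, sides parallel to the chock's x and y
- beaker: empty glass beaker, 68 mm across, 90 mm tall; stands near the strip, not to be disturbed; origin at the centre of its underside
- flask: amber conical flask, 72 mm across the foot, 110 mm tall; stands near the strip, not to be disturbed; origin at the centre of its underside
- wash_bottle: white plastic bottle with a red cap, 66 mm across, 122 mm tall; stands near the strip, not to be disturbed; origin at the centre of its underside
- weight: brass weight with a knob, 50 mm across, 70 mm tall; stands near the strip, not to be disturbed; origin at the centre of its underside
Not all that is in view belongs to the job. Leave any purple look-alike of the jar alone.

How it is judged (in metres and radians):
On the way, in this order (a step that is already met when the one before it is completed fails the run):
1. the jar lies still on the red line, let go (y of jar_center in the frame of red_line between -0.012 and 0.012 m and x of jar_center in the frame of red_line between -0.04 and 0.04 m and angle between the x axis of jar and the x axis of red_line, either way round below 0.15 rad and linear speed of jar below 0.02 m/s and height (world z) of jar_center below 0.056 m and contact force between the fingers and jar below 0.1 N), for 0.4 s.
2. the chock stands snug against the jar on the side of the blue line, the jar still on the red line (y of jar_center in the frame of red_line between -0.012 and 0.012 m and x of jar_center in the frame of red_line between -0.04 and 0.04 m and angle between the x axis of jar and the x axis of red_line, either way round below 0.15 rad and linear speed of jar below 0.02 m/s and height (world z) of jar_center below 0.056 m and horizontal distance between jar_center and chock below 0.091 m and horizontal distance between chock and blue_line below 0.24 m and angle between the y axis of chock and the y axis of red_line, either way round below 0.2 rad and height (world z) of chock below 0.006 m and angle between chock's own z axis and vertical below 0.1 rad and x of chock in the frame of red_line between -0.045 and 0.045 m), for 0.2 s.
At the end, for the whole second after the job is handed in: Jar at rest on the bench, axis within 12 mm and 0.15 rad of the red line, middle within 40 mm of its middle; chock flat, released, on the blue line's side, its middle under 91 mm from the jar's axis (gap up to 10 mm), within 0.2 rad of the strip and 45 mm of its centre line (all of step 2 and contact force between the fingers and jar below 0.1 N and linear speed of chock below 0.02 m/s and contact force between the fingers and chock below 0.1 N); the robot touches nothing.
It fails at once if the beaker, flask, bottle or weight was shifted by more than 25 mm (distance of any of beaker, flask, wash_bottle, weight from where it was at the start of the episode above 0.025 m).
It fails at once if the fingers pushed the jar on its lower half (contact force between the fingers and jar above 1 N and height (world z) of the grasp point below 0.06 m).
It fails at once if the jar was lifted off the bench or tipped up on end (height (world z) of jar_center above 0.075 m or angle between jar's own x axis and vertical below 1.2 rad).
It also fails if it takes over 72 s, if anything falls off the work surface, if the arm or the gripper's body presses on something with over 40 N, if the wrist force passes 120 N, or if a joint passes its speed limit or range.

ROBOT

A 6-joint arm with a two-finger parallel gripper is mounted at the origin on the work surface. World frame = base frame: x ahead of the robot, y to its left, z up, the work surface at z = 0. Lengths are in m, angles in degrees, forces in N, time in s.
With the tool pointing down it reaches from about 0.425 to 1.125 m from the base axis. Payload 14.9 kg.
Tool frame: the origin (TCP) lies midway between the tips of the shut fingers; the grasp point (between the pads) lies r.grip_depth behind it (r.grip_depth is the distance from the TCP to the grasp point, in m); y points along the fingers, z is the direction in which the jaws open and shut, and the axes are right-handed (so a half turn about y gives the same grasp; the last joint's range is limited). The gripper opens to 91 mm and grips with 3 to 60 N. Pads are 32 mm wide; open, the fingers measure 118 mm over their backs; the gripper's body (76 mm by 178 mm) begins 60 mm behind the grasp point.
Start: joints at [61.461, 21.709, 99.362, -0, 58.929, -1.908], TCP at [0.314, 0.626, 0.214] pointing down, gripper open.
Joint ranges: [-158.91, 158.91], [-42.39, 125.64], [0.06, 152.35], [-60.88, 240.88], [17.5, 164.5], [-176.32, 176.32]. Speed limits (degrees/s): [108.29, 108.29, 136.94, 180, 180, 180].

INTERFACE

Orientations are given as [roll, pitch, yaw] about the fixed x, y, z axes, in that order (R = Rz(yaw) Ry(pitch) Rx(roll)).
In Python, from bench import r gives the robot as it stands.
- The arm moves only by the tool carry_out, never from a script. Its argument "targets" is a list of rows, each a list of 3 entries, a list of its own where there are three numbers: the shift along the world's x, y, z in cm, then the turn, a rotation vector about the world's x, y, z in degrees, then the finger opening in cm, from 0 to 9.12. A call has 1 to 5 rows; each row shifts and turns the commanded pose from where the row before left it; what a row does not reach is not made up. A row lasts 1/10 s, in which the tool goes at most 50 mm and 8.59 degrees, less where a joint would pass 70% of its speed; a pose out of reach is approached as far as the arm can. A call with a gripper value outside its range is refused whole. The fingers move at their own pace and stop on an object; the grip force is fixed at half the most. Time passes only in rows, so rows that do not move let the fingers close. It gives the time, the measured TCP pose, the force and the opening at its end, in the units of the state.
- r.state(): the state, without advancing time (a new reading comes with each control period).
- r.read_camera(name): name is "scene" or "top"; returns the picture (420x560x3 uint8, red, green, blue); there is no depth.
- r.camera_params(name): a dict with "fx", "fy", "cx", "cy" (pixels), "view" (4x4, takes a point from world to camera coordinates). Camera axes: x right, y up, looking along -z (the intrinsics and any distortion apply to the point x, -y, -z); pixel columns grow to the right and rows downward; lengths in m; the calibration is good to about 2 mm. A picture is of the moment at which its call begins. camera_params takes no time and is no camera call.
- r.close_job(): hands the job in, once; it reports no verdict.
The state is a dict: "time": time; "qpos": joint angles; "qd": joint speeds; "joint_torque": joint torques, N m; "tcp_pos": TCP position; "ee_rot": TCP orientation; "wrist_force": force on the tool from outside, world axes, zero at the start; "torque": the same for the moment, N m; "grip_width": finger opening in m.
Only numpy, scipy, OpenCV 4.12 (cv2) and the standard library are available. Lean on these libraries where they do the work, as an engineer would, in place of code of your own. Each camera call takes 0.05 s, during which the arm holds its last target. There are 200 camera calls.

## Working session

There is one attempt and no reset: what is moved stays moved. The work goes in short steps, Python scripts to look and compute and a tool call to move; the robot and the scene stay as the last step left them, time stands still between calls to the robot, and variables do not carry over. Pictures are saved under pics/ and viewed, about 8 in all and at most 12, crops included, and the job is handed in when it is done.

Besides the shell and the picture viewer there is one more tool, called in YAML: its name, and indented under it one key for each argument. carry_out: Moves the arm, as the interface text tells. Its arguments: {"type":"object","properties":{"targets":{"type":"array","items":{"type":"array"}}},"required":["targets"]}

```bash
mkdir -p pics; cat > h.py <<'E'
import numpy as np, cv2
from bench import r
def snap(n,f):
    im=np.array(r.read_camera(n)); cv2.imwrite('pics/'+f,im[:,:,::-1]); return im
def ray(n,u,v,z=0.):
    p=r.camera_params(n); V=np.array(p['view']); Ri=V[:3,:3].T; c=-Ri@V[:3,3]
    d=Ri@np.array([(u-p['cx'])/p['fx'],-(v-p['cy'])/p['fy'],-1.])
    return c+d*(z-c[2])/d[2]
def cam(n):
    V=np.array(r.camera_params(n)['view']); return -V[:3,:3].T@V[:3,3]
def proj(n,P):
    p=r.camera_params(n); V=np.array(p['view']); q=V[:3,:3]@np.array(P)+V[:3,3]
    return np.array([p['cx']+p['fx']*q[0]/-q[2], p['cy']+p['fy']*-q[1]/-q[2]])
E
python3 - <<'E'
from h import *
print(r.state(), r.grip_depth)
for n in('scene','top'):
    snap(n,n+'0.png'); print(n,r.camera_params(n),cam(n))
E
```

```text
{'time': 0.0, 'qpos': array([ 6.14635980e+01,  2.17383088e+01,  9.93952665e+01,  3.54101927e-04,
        5.89277778e+01, -1.90773716e+00]), 'qd': array([ 0.05184468, -0.0932714 ,  0.07874288,  0.13725921,  0.09693532,
       -0.06451664]), 'joint_torque': array([ 2.76905514e-03, -7.63702226e+01, -4.34378135e+01,  6.52541919e-02,
        4.23126016e-02, -9.16890849e-05]), 'tcp_pos': array([0.31355982, 0.62540801, 0.21329373]), 'ee_rot': array([-9.00613090e+01,  2.34538361e-03, -2.66288490e+01]), 'wrist_force': array([0.37405584, 0.60165731, 0.06253628]), 'torque': array([-0.029529  ,  0.03517371,  0.00036594]), 'grip_width': 0.09113040949499271} 0.0188
scene {'fx': 396.79974996039607, 'fy': 396.79974996039607, 'cx': 269.85036659552105, 'cy': 215.59208988228337, 'view': array([[-0.75564707,  0.6547481 ,  0.01739043,  0.41068249],
       [-0.44864053, -0.53675698,  0.71457233,  0.20819892],
       [ 0.47719931,  0.53216244,  0.69934538, -1.25133111],
       [ 0.        ,  0.        ,  0.        ,  1.        ]])} [1.00087184 0.50877005 0.7191975 ]
top {'fx': 492.57583271915723, 'fy': 492.57583271915723, 'cx': 282.42092998936124, 'cy': 207.63118885642248, 'view': array([[ 0.05201443, -0.99863285, -0.00518987, -0.00233394],
       [ 0.9772155 ,  0.04982666,  0.20631813, -0.57488273],
       [-0.20577747, -0.01580314,  0.9784712 , -0.98943054],
       [ 0.        ,  0.        ,  0.        ,  1.        ]])} [0.3583032  0.01067762 1.0867259 ]
```

View pics/top0.png

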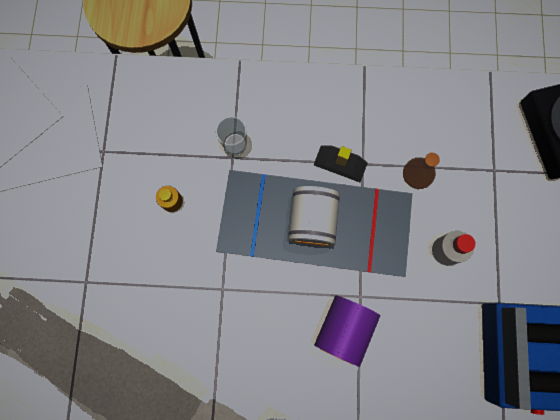

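View pics/scene0.png

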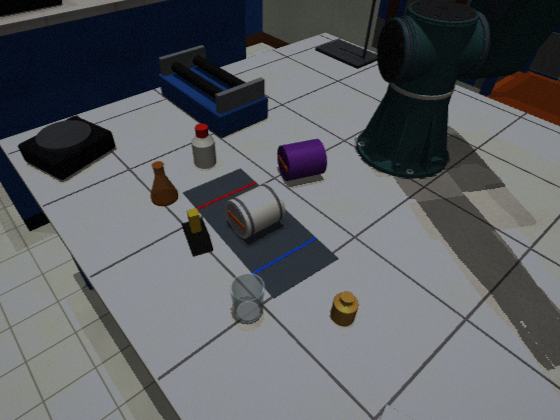

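Both views show the scene. In the top view the jar is near (315,217), between the blue line (258,215) and the red line (374,230). The chock grip is at (344,154) and the purple decoy at (347,330). I'll measure next.

```bash
cat > meas.py <<'E'
from h import *
def masks(im):
    hsv=cv2.cvtColor(im,cv2.COLOR_RGB2HSV)
    inr=lambda a,b:cv2.inRange(hsv,np.array(a),np.array(b))
    return hsv,inr
def big(m):
    n,l,s,c=cv2.connectedComponentsWithStats(m)
    i=1+np.argmax(s[1:,4]); return (l==i).astype(np.uint8)*255,s[i],c[i]
def line(im,lo,hi,box):
    hsv,inr=masks(im); m=inr(lo,hi); k=np.zeros_like(m); x0,x1,y0,y1=box; k[y0:y1,x0:x1]=m[y0:y1,x0:x1]
    m,s,c=big(k); v,u=np.nonzero(m)
    P=np.array([ray('top',a,b)[:2] for a,b in zip(u,v)])
    q=P.mean(0); d=np.linalg.svd(P-q)[2][0]; t=(P-q)@d
    d=d*np.sign(d[0]); return q+0*d,d,np.ptp(t),s
def jar(im,d,v0=180,v1=260,u0=262,u1=372):
    # silhouette sides from rows through the white body; bisecting plane at z=.05
    hsv,_=masks(im); m=(hsv[:,:,2]>hsv[200,355,2]+45).astype(np.uint8)*255
    k=np.zeros_like(m); k[v0:v1,u0:u1]=m[v0:v1,u0:u1]; k,s,c=big(k)
    c0=cam('top'); out=[]
    rows=range(s[1]+12,s[1]+s[3]-16,2)
    n=np.array([-d[1],d[0],0]); D=np.array([d[0],d[1],0])
    for v in rows:
        u=np.nonzero(k[v])[0]
        A=[]
        for e in(u[0]-.5,u[-1]+.5):
            w=ray('top',e,v)-c0; w-=D*(w@D); A.append(w/np.linalg.norm(w))
        b=A[0]+A[1]; half=np.arccos(A[0]@A[1])/2
        mid=(u[0]+u[-1])/2
        P=ray('top',mid,v,.08)  # along-axis location (approx, near the top surface)
        Q=c0+b*(.05-c0[2])/b[2]
        dist=np.linalg.norm(Q-c0)*np.sin(half)
        out.append((P@D,Q@n,dist))
    out=np.array(out)
    f=np.polyfit(out[:,0],out[:,1],1)
    return s,np.median(out[:,2]),f,out,n,D
E
python3 - <<'E'
from meas import *
im=cv2.imread('pics/top0.png')[:,:,::-1].copy()
hsv,_=masks(im)
for nm,p in dict(strip=(200,355),jar=(215,315),band=(190,315),sh=(250,300),wht=(300,250)).items(): print(nm,im[p],hsv[p])
R=line(im,(0,120,60),(8,255,255),(355,390,180,275)); B=line(im,(105,150,60),(125,255,255),(245,270,170,260))
print('red',R);print('blue',B,np.linalg.norm(R[0]-B[0]))
m,s,c=big(cv2.inRange(hsv,(22,150,60),(35,255,255))[:, 300:380]); print('grip',s,c+[300,0]); 
d=R[1]; s,dist,f,o,n,D=jar(im,d); print('jar',s,dist,f,o[::5],n,D)
print('ends',ray('top',316,187,.1),ray('top',313,247,.09),ray('top',311,249,.05))
np.set_printoptions(precision=3)
E
python3 -c "
import cv2;a=cv2.imread('pics/top0.png')[130:265,240:400];cv2.imwrite('pics/c0.png',cv2.resize(a,None,fx=4.5,fy=4.5,interpolation=2))"
```

```text
strip [82 89 98] [107  42  98]
jar [157 159 165] [113  12 165]
band [137 136 142] [125  11 142]
sh [ 88  95 104] [107  39 104]
wht [158 160 166] [113  12 166]
red (array([ 0.54731688, -0.17573442]), array([ 0.99658016, -0.08263163]), np.float64(0.1871974482843246), array([368, 189,  11,  83, 212], dtype=int32))
blue (array([0.56796433, 0.08368907]), array([ 0.99666511, -0.08160057]), np.float64(0.18761080747462108), array([250, 174,  15,  82, 288], dtype=int32)) 0.2602438595645504
grip [ 38 147  13  13 115] [344.08695652 152.69565217]
jar [ 295  194   40   40 1294] 0.03825922905831323 [0.00270077 0.00332839] [[0.57851092 0.00494493 0.03832444]
 [0.55710911 0.00442464 0.0381609 ]] [0.08263163 0.99658016 0.        ] [ 0.99658016 -0.08263163  0.        ]
ends [ 0.61282351 -0.04036517  0.1       ] [ 0.48939614 -0.03956938  0.09      ] [ 0.49019588 -0.03753346  0.05      ]
```

View pics/c0.png

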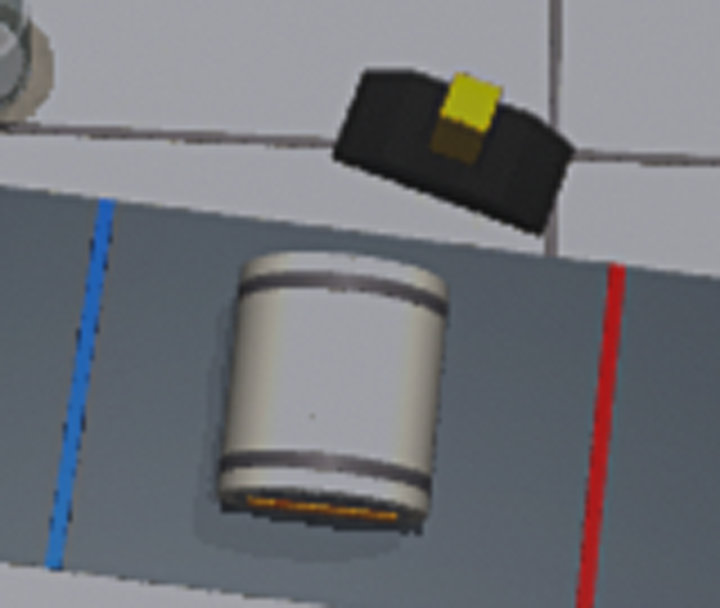

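```bash
cat > jar2.py <<'E'
from meas import *
def jar2(im,d,box=(262,366,180,255)):
    c0=cam('top'); D=np.array([*d,0]); n=np.array([-d[1],d[0],0])
    k=np.zeros(im.shape[:2],np.uint8); x0,x1,y0,y1=box
    I=im.astype(int); m=((I[:,:,0]-I[:,:,2]>-12)&(I[:,:,0]>100)&(I[:,:,0]-I[:,:,1]<25)).astype(np.uint8)*255
    k[y0:y1,x0:x1]=m[y0:y1,x0:x1]; k,s,_=big(k); out=[]
    for v in range(s[1]+10,s[1]+s[3]-14,2):
        u=np.nonzero(k[v])[0]; A=[]
        for e in(u[0]-.5,u[-1]+.5):
            w=ray('top',e,v)-c0; w-=D*(w@D); A.append(w/np.linalg.norm(w))
        b=A[0]+A[1]; a=np.arccos(A[0]@A[1])/2; w0=c0-D*(c0@D)
        t=(.05-c0[2]-0)/b[2]; Q=w0+b*t+0; 
        Q=np.array([Q@n, np.linalg.norm(b*t)*np.sin(a)])
        out.append((ray('top',(u[0]+u[-1])/2,v,.09)@D,*Q))
    out=np.array(out); f=np.polyfit(out[:,0],out[:,1],1)
    uu=np.nonzero(k[:, s[0]+s[2]//2])[0]
    e1=ray('top',s[0]+s[2]/2,uu[0],.1)@D; e2=ray('top',s[0]+s[2]/2,uu[-1],.09)@D
    return s,np.median(out[:,2]),f,(e1,e2),out
def rel(xy,R):  # along line (x), along strip (y, + to blue), relative to red origin
    d=R[1]; n=np.array([-d[1],d[0]]); q=np.array(xy[:2])-R[0]; return q@d,q@n
E
python3 - <<'E'
from jar2 import *
im=cv2.imread('pics/top0.png')[:,:,::-1].copy()
np.set_printoptions(precision=4,suppress=True)
R=(np.array([.5473,-.1757]),np.array([.9966,-.0821]))
s,rad,f,e,o=jar2(im,R[1]); d=R[1]; n=np.array([-d[1],d[0]])
a=sum(e)/2; y=np.polyval(f,a); c=d*a+n*y
print('jar',s,'rad',rad,'slope',f[0],'ends',e,'c',c,'rel red',rel(c,R)); print(o[::4,1:].T)
C=[ray('top',240+x/4.5,130+yy/4.5)[:2] for x,yy in((333,158),(543,235),(575,150),(362,70))]; C=np.array(C)
print('chock',C,C.mean(0),np.linalg.norm(C[1]-C[0]),np.linalg.norm(C[2]-C[1]),'dirs',np.degrees(np.arctan2(*(C[0]-C[1]))),np.degrees(np.arctan2(*(C[3]-C[2]))))
print('grip',ray('top',240+472/4.5,130+100/4.5,.085), 'strip dir', np.degrees(np.arctan2(*n)))
E
```

```text
jar [ 290  186   49   57 2025] rad 0.046750821212602225 slope 0.08359875321651902 ends (np.float64(0.6157581036795132), np.float64(0.5076700187282659)) c [ 0.5603 -0.0404] rel red (np.float64(0.0018229320775298968), np.float64(0.1359215084040758))
[[0.0158 0.0052 0.0052 0.0052 0.0042]
 [0.0364 0.0469 0.0467 0.0466 0.0474]]
chock [[ 0.6902 -0.039 ]
 [ 0.655  -0.1467]
 [ 0.7006 -0.1621]
 [ 0.738  -0.0521]] [ 0.696 -0.1  ] 0.11329265482885373 0.048189861601427304 dirs 18.090661040284154 18.759214003151122
grip [ 0.696  -0.0996  0.085 ] strip dir 4.709397407193755
```

carry_out:
  targets:
    - [[1.65, -4.35, 0], [0, 0, -4.54], 0]
    - [[1.65, -4.35, 0], [0, 0, -4.54], 0]
    - [[1.65, -4.35, 0], [0, 0, -4.54], 0]
    - [[1.65, -4.35, 0], [0, 0, -4.54], 0]
    - [[1.65, -4.35, 0], [0, 0, -4.54], 0]

```text
time: 0.6
tcp_pos: [0.3964, 0.4064, 0.2137]
ee_rot: [-90.0, -0.0, -49.5]
wrist_force: [-0.3, 0.2, 0.3]
grip_width: 0.0541
```

carry_out:
  targets:
    - [[1.65, -4.35, 0], [0, 0, -4.54], 0]
    - [[1.65, -4.35, 0], [0, 0, -4.54], 0]
    - [[1.65, -4.35, 0], [0, 0, -4.54], 0]
    - [[1.65, -4.35, 0], [0, 0, -4.54], 0]
    - [[1.65, -4.35, 0], [0, 0, -4.54], 0]

```text
time: 1.1
tcp_pos: [0.479, 0.1889, 0.2139]
ee_rot: [-90.0, 0.0, -72.2]
wrist_force: [0.7, -0.2, -0.6]
grip_width: 0.0144
```

carry_out:
  targets:
    - [[1.65, -4.35, 0], [0, 0, -4.54], 0]
    - [[1.65, -4.35, 0], [0, 0, -4.54], 0]
    - [[1.65, -4.35, -2], [0, 0, -4.54], 0]
    - [[1.65, -4.35, -2], [0, 0, -4.54], 0]
    - [[1.65, -4.35, -2], [0, 0, -4.54], 0]

```text
time: 1.6
tcp_pos: [0.5609, -0.0271, 0.154]
ee_rot: [-90.0, 0.0, -94.9]
wrist_force: [0.5, 0.9, 0.1]
grip_width: 0.0005
```

carry_out:
  targets:
    - [[0, 0, 0], [0, 0, 0], 0]
    - [[0, 0, 0], [0, 0, 0], 0]

```text
time: 1.8
tcp_pos: [0.5602, -0.0258, 0.154]
ee_rot: [-90.1, 0.0, -94.8]
wrist_force: [0.2, 0.5, -0.6]
grip_width: 0.0002
```

carry_out:
  targets:
    - [[0, 0, -2.5], [0, 0, 0], 0]
    - [[0, 0, -2.2], [0, 0, 0], 0]
    - [[0, 0, -0.3], [0, 0, 0], 0]
    - [[0, 0, -0.2], [0, 0, 0], 0]
    - [[0, 0, -0.1], [0, 0, 0], 0]

```text
time: 2.3
tcp_pos: [0.5612, -0.0246, 0.1027]
ee_rot: [-89.9, 0.0, -94.7]
wrist_force: [0.0, 0.2, -0.5]
grip_width: 0.0007
```

carry_out:
  targets:
    - [[0, 0, -0.1], [0, 0, 0], 0]
    - [[0, 0, -0.1], [0, 0, 0], 0]
    - [[0, 0, -0.1], [0, 0, 0], 0]
    - [[0, 0, 0], [0, 0, 0], 0]

```text
time: 2.7
tcp_pos: [0.5612, -0.0252, 0.0999]
ee_rot: [-90.0, -0.0, -94.7]
wrist_force: [-5.4, 1.2, 15.1]
grip_width: 0.0003
```

carry_out:
  targets:
    - [[-0.05, -0.6, 0], [0, 0, 0], 0]
    - [[-0.1, -1.2, 0], [0, 0, 0], 0]
    - [[-0.12, -1.5, 0], [0, 0, 0], 0]
    - [[-0.1, -1.2, 0], [0, 0, 0], 0]
    - [[-0.05, -0.6, 0], [0, 0, 0], 0]

```text
time: 3.2
tcp_pos: [0.5578, -0.0772, 0.1001]
ee_rot: [-89.8, -0.0, -94.8]
wrist_force: [0.9, -0.2, 11.0]
grip_width: 0.0004
```

carry_out:
  targets:
    - [[0, 0, 0], [0, 0, 0], 0]
    - [[0, 0, 0], [0, 0, 0], 0]
    - [[0, 0, 2.5], [0, 0, 0], 0]
    - [[0, 0, 0], [0, 0, 0], 0]

```text
time: 3.6
tcp_pos: [0.5581, -0.0765, 0.1263]
ee_rot: [-89.8, -0.0, -94.7]
wrist_force: [0.5, 0.6, 1.1]
grip_width: 0.0002
```

```bash
python3 - <<'E'
from h import *
im=snap('top','top1.png'); im2=snap('scene','scene1.png')
a=cv2.resize(im[130:280,230:400],None,fx=2.3,fy=2.3);b=cv2.resize(im2[150:300,170:340],None,fx=2.3,fy=2.3)
cv2.imwrite('pics/c1.png',np.hstack([a,b])[:,:,::-1]); print(r.state()['tcp_pos'])
E
```

```text
[ 0.5567529  -0.07619396  0.12414446]
```

View pics/c1.png

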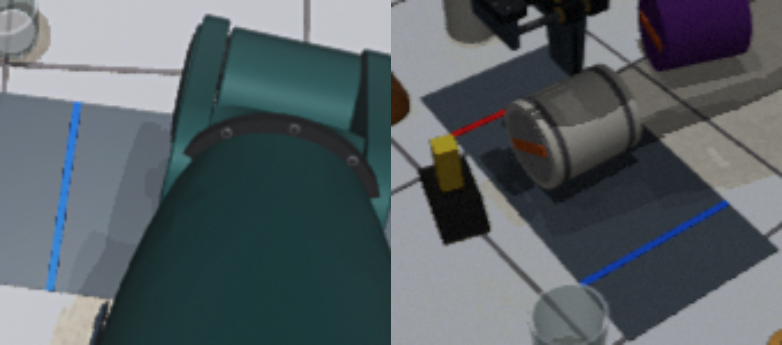

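```bash
cat > endm.py <<'E'
from jar2 import *
R=(np.array([.5473,-.1757]),np.array([.9966,-.0821]))
def face(im,box):
    # orange bar on the steel end: rays onto z=.05 plane
    hsv,inr=masks(im); m=inr((5,110,60),(18,255,255)); k=np.zeros_like(m); x0,x1,y0,y1=box; k[y0:y1,x0:x1]=m[y0:y1,x0:x1]
    M=cv2.moments(k,True); u,v=M['m10']/M['m00'],M['m01']/M['m00']; P=ray('scene',u,v,.05)
    return (round(u,1),round(v,1),M['m00']),P,rel(P,R)
E
python3 - <<'E'
from endm import *
np.set_printoptions(precision=4,suppress=True)
a=cv2.imread('pics/scene0.png')[:,:,::-1].copy();b=cv2.imread('pics/scene1.png')[:,:,::-1].copy()
print(face(a,(225,255,200,242)));print(face(b,(220,245,195,235)))
print('expected end0',np.array([.560,-.0404])+.055*R[1])
print('red line in scene', proj('scene',[*R[0],0]), 'blue', proj('scene',[.568,.0837,0]))
E
```

```text
((236.0, 219.2, 55.0), array([ 0.6142, -0.043 ,  0.05  ]), (np.float64(0.05578271044556561), np.float64(0.13775976741012008)))
((230.0, 213.6, 63.0), array([ 0.6138, -0.0674,  0.05  ]), (np.float64(0.0574341353934526), np.float64(0.1133508628512821)))
expected end0 [ 0.6148 -0.0449]
red line in scene [226.6712 194.733 ] blue [285.2338 254.4161]
```

carry_out:
  targets:
    - [[0.2, 2.35, 0], [0, 0, 0], 0]
    - [[0, 0, -1.5], [0, 0, 0], 0]
    - [[0, 0, -0.7], [0, 0, 0], 0]
    - [[0, 0, -0.3], [0, 0, 0], 0]
    - [[0, 0, 0], [0, 0, 0], 0]

```text
time: 4.2
tcp_pos: [0.558, -0.0531, 0.0998]
ee_rot: [-90.2, -0.0, -94.7]
wrist_force: [-18.1, 1.4, 43.0]
grip_width: 0.0005
```

carry_out:
  targets:
    - [[-0.05, -0.6, 0], [0, 0, 0], 0]
    - [[-0.12, -1.5, 0], [0, 0, 0], 0]
    - [[-0.15, -1.8, 0], [0, 0, 0], 0]
    - [[-0.12, -1.5, 0], [0, 0, 0], 0]
    - [[-0.05, -0.6, 0], [0, 0, 0], 0]

```text
time: 4.7
tcp_pos: [0.554, -0.1145, 0.0997]
ee_rot: [-90.0, -0.0, -94.8]
wrist_force: [-7.0, -0.5, 28.0]
grip_width: 0.0005
```

carry_out:
  targets:
    - [[0, 0, 0], [0, 0, 0], 0]
    - [[0, 0, 0], [0, 0, 0], 0]
    - [[0, 0, 1.5], [0, 0, 0], 0]
    - [[0, 0, 0], [0, 0, 0], 0]

```text
time: 5.1
tcp_pos: [0.554, -0.1133, 0.1145]
ee_rot: [-89.9, -0.0, -94.8]
wrist_force: [-0.5, -0.3, -0.2]
grip_width: 0.0005
```

```bash
python3 - <<'E'
from endm import *
im=snap('scene','scene2.png'); print(face(im,(205,245,185,235)),r.state()['tcp_pos'])
E
```

```text
((222.9, 205.7, 46.0), array([ 0.61035128, -0.10109153,  0.05      ]), (np.float64(0.056711546688617005), np.float64(0.07953131373241773))) [ 0.55365331 -0.11302367  0.11374625]
```

carry_out:
  targets:
    - [[0.25, 2.95, 0], [0, 0, 0], 0]
    - [[0, 0, -1.0], [0, 0, 0], 0]
    - [[0, 0, -0.3], [0, 0, 0], 0]
    - [[0, 0, -0.15], [0, 0, 0], 0]
    - [[0, 0, 0], [0, 0, 0], 0]

```text
time: 5.65
tcp_pos: [0.5556, -0.0837, 0.0999]
ee_rot: [-90.1, -0.0, -94.7]
wrist_force: [-12.2, 0.6, 30.6]
grip_width: 0.0001
```

carry_out:
  targets:
    - [[-0.05, -0.6, 0], [0, 0, 0], 0]
    - [[-0.12, -1.5, 0], [0, 0, 0], 0]
    - [[-0.15, -1.8, 0], [0, 0, 0], 0]
    - [[-0.12, -1.5, 0], [0, 0, 0], 0]
    - [[-0.05, -0.6, 0], [0, 0, 0], 0]

```text
time: 6.15
tcp_pos: [0.5516, -0.1452, 0.0999]
ee_rot: [-89.9, -0.0, -94.8]
wrist_force: [-1.8, 0.5, 17.3]
grip_width: 0.0001
```

carry_out:
  targets:
    - [[0, 0, 0], [0, 0, 0], 0]
    - [[0, 0, 0], [0, 0, 0], 0]
    - [[0, 0, 1.45], [0, 0, 0], 0]
    - [[0, 0, 0], [0, 0, 0], 0]

```text
time: 6.55
tcp_pos: [0.5517, -0.1438, 0.1147]
ee_rot: [-89.9, -0.0, -94.7]
wrist_force: [0.1, -0.4, -0.1]
grip_width: 0.0006
```

```bash
python3 - <<'E'
from endm import *
im=snap('scene','scene3.png'); print(face(im,(195,240,175,230)),r.state()['tcp_pos'])
cv2.imwrite('pics/c3.png',cv2.resize(im[140:270,160:310],None,fx=4.5,fy=4.5,interpolation=2)[:,:,::-1])
E
```

```text
((215.4, 200.4, 54.0), array([ 0.61307328, -0.12890723,  0.05      ]), (np.float64(0.061707965708106834), np.float64(0.05203366494763271))) [ 0.55132917 -0.14359131  0.11399712]
```

View pics/c3.png

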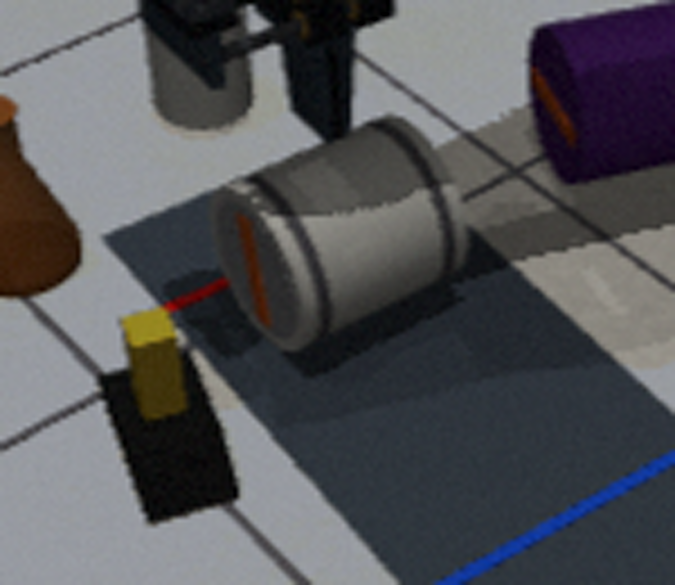

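carry_out:
  targets:
    - [[0.3, 3.15, 0], [0, 0, 0], 0]
    - [[0, 0, -1.0], [0, 0, 0], 0]
    - [[0, 0, -0.3], [0, 0, 0], 0]
    - [[0, 0, -0.15], [0, 0, 0], 0]
    - [[0, 0, 0], [0, 0, 0], 0]

```text
time: 7.1
tcp_pos: [0.5538, -0.1123, 0.0998]
ee_rot: [-90.1, -0.0, -94.7]
wrist_force: [-12.2, 1.8, 25.8]
grip_width: 0.0004
```

carry_out:
  targets:
    - [[-0.05, -0.6, 0], [0, 0, 0], 0]
    - [[-0.12, -1.5, 0], [0, 0, 0], 0]
    - [[-0.15, -1.8, 0], [0, 0, 0], 0]
    - [[-0.12, -1.5, 0], [0, 0, 0], 0]
    - [[-0.05, -0.6, 0], [0, 0, 0], 0]

```text
time: 7.6
tcp_pos: [0.5498, -0.1738, 0.1]
ee_rot: [-89.9, -0.0, -94.8]
wrist_force: [-1.9, 1.8, 17.1]
grip_width: 0.0003
```

carry_out:
  targets:
    - [[0, 0, 0], [0, 0, 0], 0]
    - [[0, 0, 0], [0, 0, 0], 0]
    - [[0, 0, 1.45], [0, 0, 0], 0]
    - [[0, 0, 0], [0, 0, 0], 0]

```text
time: 8.0
tcp_pos: [0.5498, -0.1724, 0.1148]
ee_rot: [-89.9, -0.0, -94.7]
wrist_force: [0.1, 0.1, -0.7]
grip_width: 0.0008
```

```bash
python3 - <<'E'
from endm import *
im=snap('scene','scene4.png'); print(face(im,(195,235,170,225)),r.state()['tcp_pos'])
E
```

```text
((209.7, 194.3, 61.0), array([ 0.61084595, -0.15711598,  0.05      ]), (np.float64(0.061804148425585306), np.float64(0.02373795830050405))) [ 0.54951388 -0.17213723  0.11416819]
```

carry_out:
  targets:
    - [[0.3, 2.9, 0], [0, 0, 0], 0]
    - [[0, 0, -1.0], [0, 0, 0], 0]
    - [[0, 0, -0.3], [0, 0, 0], 0]
    - [[0, 0, -0.15], [0, 0, 0], 0]
    - [[0, 0, 0], [0, 0, 0], 0]

```text
time: 8.55
tcp_pos: [0.552, -0.1433, 0.0999]
ee_rot: [-90.1, -0.0, -94.7]
wrist_force: [-11.0, 2.4, 24.1]
grip_width: 0.0005
```

carry_out:
  targets:
    - [[-0.04, -0.5, 0], [0, 0, 0], 0]
    - [[-0.09, -1.05, 0], [0, 0, 0], 0]
    - [[-0.09, -1.05, 0], [0, 0, 0], 0]
    - [[-0.09, -1.05, 0], [0, 0, 0], 0]
    - [[-0.04, -0.5, 0], [0, 0, 0], 0]

```text
time: 9.05
tcp_pos: [0.5491, -0.1858, 0.1]
ee_rot: [-90.0, -0.0, -94.8]
wrist_force: [-5.1, -0.2, 18.7]
grip_width: 0.0005
```

carry_out:
  targets:
    - [[0, 0, 0], [0, 0, 0], 0]
    - [[0, 0, 0], [0, 0, 0], 0]
    - [[0, 0, 2], [0, 0, 0], 0]
    - [[0, 0, 4], [0, 0, 0], 0]
    - [[0, 4, 3], [0, 0, 0], 3]

```text
time: 9.55
tcp_pos: [0.5492, -0.1468, 0.1905]
ee_rot: [-90.0, -0.0, -94.9]
wrist_force: [1.4, 0.4, 0.5]
grip_width: 0.0059
```

carry_out:
  targets:
    - [[0, 5, 0], [0, 0, 0], 5]
    - [[0, 5, 0], [0, 0, 0], 5]
    - [[0, 5, 0], [0, 0, 0], 5]
    - [[0, 5, 0], [0, 0, 0], 5]
    - [[0, 0, 0], [0, 0, 0], 5]

```text
time: 10.05
tcp_pos: [0.5484, 0.0597, 0.1887]
ee_rot: [-90.0, 0.0, -94.5]
wrist_force: [0.4, -0.4, 0.1]
grip_width: 0.0454
```

```bash
python3 - <<'E'
from endm import *
im=snap('scene','scene5.png'); print(face(im,(190,235,165,225)),r.state()['tcp_pos'])
t=snap('top','top5.png')
a=cv2.resize(t[130:280,230:420],None,fx=4,fy=4,interpolation=2)
cv2.imwrite('pics/c5.png',a[:,:,::-1])
E
```

```text
((204.9, 189.0, 72.0), array([ 0.60852699, -0.18194944,  0.05      ]), (np.float64(0.06153190139234234), np.float64(-0.0012014514589502399))) [0.54849488 0.05760863 0.1886389 ]
```

View pics/c5.png

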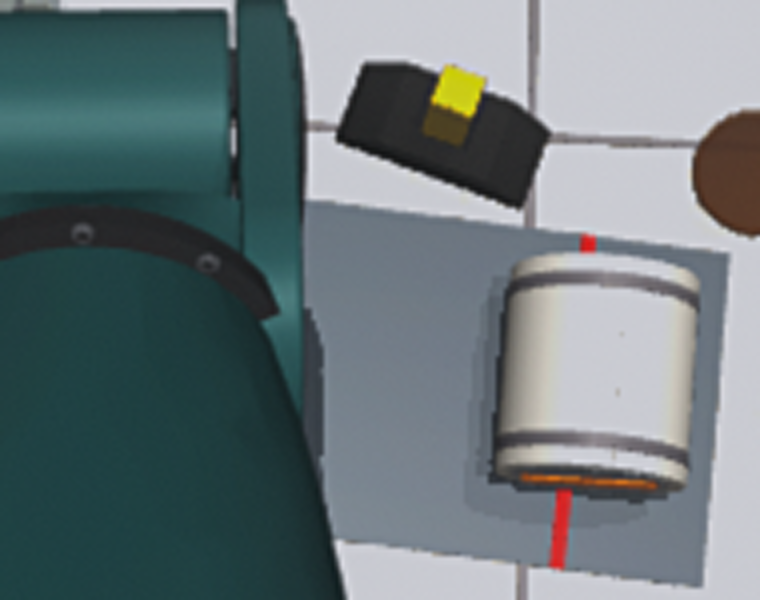

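```bash
python3 - <<'E'
from endm import *
np.set_printoptions(precision=4,suppress=True)
im=cv2.imread('pics/top5.png')[:,:,::-1].copy()
c0=cam('top');d=R[1];D=np.array([*d,0]);n=np.array([-d[1],d[0],0])
for row,l,rr in((330,504,698),(400,499,693)):
    A=[]
    for e in(l,rr):
        w=ray('top',230+e/4,130+row/4)-c0; w-=D*(w@D); A.append(w/np.linalg.norm(w))
    b=A[0]+A[1];t=(.05-c0[2])/b[2];Q=(c0-D*(c0@D))+b*t
    print('y rel',Q@n-R[0]@n[:2],'rad',np.linalg.norm(b*t)*np.sin(np.arccos(A[0]@A[1])/2))
print(rel(ray('top',230+605/4,130+253/4,.1),R), rel(ray('top',230+590/4,130+478/4,.08),R))
C=np.array([ray('top',230+x/4,130+y/4)[:2] for x,y in((337,138),(523,208),(551,132),(363,62))])
print('chock',C.mean(0),[np.degrees(np.arctan2(*(C[i]-C[j]))) for i,j in((0,1),(3,2))],'grip',ray('top',230+460/4,130+90/4,.085))
E
```

```text
y rel -0.004096644262498478 rad 0.050709694197687276
y rel -0.005009352502409914 rad 0.050327899098322304
(np.float64(0.05881017987254258), np.float64(0.005630170542980427)) (np.float64(-0.055042541172154805), np.float64(-0.0011034673052715662))
chock [ 0.6967 -0.1003] [np.float64(18.603264256834223), np.float64(18.589881847436413)] grip [ 0.6954 -0.0999  0.085 ]
```

carry_out:
  targets:
    - [[2.94, -3.16, 0], [0, 0, -2.78], 6]
    - [[2.94, -3.16, 0], [0, 0, -2.78], 6]
    - [[2.94, -3.16, 0], [0, 0, -2.78], 6]
    - [[2.94, -3.16, 0], [0, 0, -2.78], 6]
    - [[2.94, -3.16, 0], [0, 0, -2.78], 6]

```text
time: 10.65
tcp_pos: [0.6963, -0.106, 0.1886]
ee_rot: [-90.0, -0.0, -108.9]
wrist_force: [1.1, 0.6, 0.7]
grip_width: 0.0604
```

carry_out:
  targets:
    - [[0, 0, -2], [0, 0, 0], 6]
    - [[0, 0, -3], [0, 0, 0], 6]
    - [[0, 0, -1], [0, 0, 0], 6]
    - [[0, 0, 0], [0, 0, 0], 6]

```text
time: 11.05
tcp_pos: [0.6944, -0.1033, 0.1274]
ee_rot: [-90.2, -0.0, -108.7]
wrist_force: [-0.3, -0.3, -0.6]
grip_width: 0.0596
```

```bash
python3 - <<'E'
from endm import *
im=snap('scene','scene6.png'); s=r.state(); print(s['tcp_pos'],s['ee_rot'],face(im,(190,235,165,225)))
cv2.imwrite('pics/c6.png',cv2.resize(im[110:290,120:330],None,fx=3.3,fy=3.3,interpolation=2)[:,:,::-1])
E
```

```text
[ 0.69534161 -0.10309714  0.12899288] [-9.00618300e+01 -1.30548706e-02 -1.08681981e+02] ((204.4, 191.3, 25.0), array([ 0.61477741, -0.17521774,  0.05      ]), (np.float64(0.06720839356507172), np.float64(0.006020520373660308)))
```

View pics/c6.png

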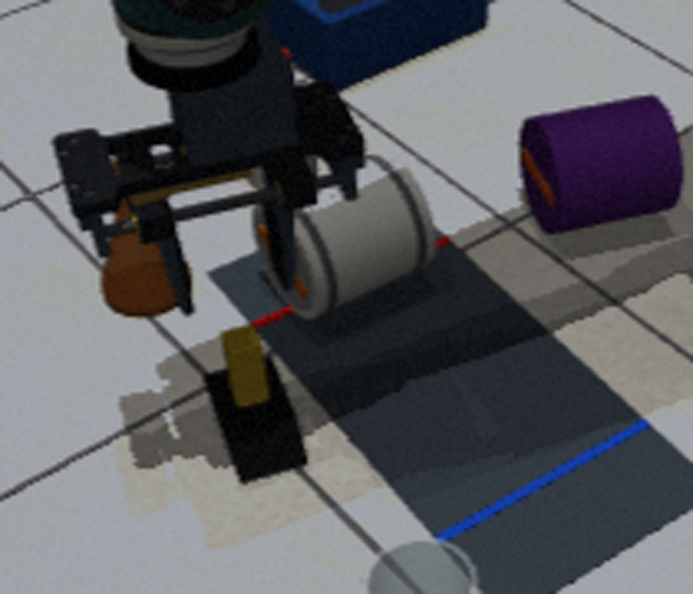

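carry_out:
  targets:
    - [[0.05, 0.3, -2.5], [0, 0, 0], 6]
    - [[0, 0, -2.5], [0, 0, 0], 6]
    - [[0, 0, -2], [0, 0, 0], 6]
    - [[0, 0, -0.7], [0, 0, 0], 6]
    - [[0, 0, 0], [0, 0, 0], 2]

```text
time: 11.6
tcp_pos: [0.6961, -0.0992, 0.0519]
ee_rot: [-90.0, -0.0, -108.6]
wrist_force: [-0.5, 0.4, 0.2]
grip_width: 0.0548
```

carry_out:
  targets:
    - [[0, 0, 0], [0, 0, 0], 1]
    - [[0, 0, 0], [0, 0, 0], 1]
    - [[0, 0, 0], [0, 0, 0], 1]
    - [[0, 0, 0], [0, 0, 0], 1]
    - [[0, 0, 0], [0, 0, 0], 1]

```text
time: 12.1
tcp_pos: [0.6966, -0.0991, 0.0527]
ee_rot: [-90.0, 0.0, -108.6]
wrist_force: [0.5, 0.4, 3.9]
grip_width: 0.0239
```

carry_out:
  targets:
    - [[0, 0, 2], [0, 0, 0], 1]
    - [[0, 2.5, 2], [0, 0, 2.0], 1]
    - [[0, 2.5, 0], [0, 0, 4.0], 1]
    - [[-3, 0, 0], [0, 0, 4.0], 1]
    - [[-4, 0, 0], [0, 0, 3.9], 1]

```text
time: 12.6
tcp_pos: [0.6267, -0.0484, 0.0936]
ee_rot: [-89.9, -0.0, -94.5]
wrist_force: [-1.1, -0.2, -2.5]
grip_width: 0.0237
```

carry_out:
  targets:
    - [[-4, 0, 0], [0, 0, 0], 1]
    - [[-2.75, 0, 0], [0, 0, 0], 1]
    - [[0, 0, -2], [0, 0, 0], 1]
    - [[0, 0, -1.3], [0, 0, 0], 1]
    - [[0, 0, 0], [0, 0, 0], 1]

```text
time: 13.1
tcp_pos: [0.5583, -0.049, 0.0584]
ee_rot: [-90.1, 0.0, -94.7]
wrist_force: [0.1, 0.9, -2.2]
grip_width: 0.0238
```

```bash
python3 - <<'E'
from endm import *
im=snap('scene','scene7.png'); s=r.state(); print(s['tcp_pos'],s['ee_rot'],s['grip_width'],face(im,(190,235,165,225)))
cv2.imwrite('pics/c7.png',cv2.resize(im[130:270,160:350],None,fx=4,fy=4,interpolation=2)[:,:,::-1])
E
```

```text
[ 0.55888242 -0.04909628  0.05902607] [-9.00591860e+01  2.16988504e-03 -9.47304930e+01] 0.023641928696578732 ((205.1, 188.3, 67.0), array([ 0.60656191, -0.18378233,  0.05      ]), (np.float64(0.05972397694495618), np.float64(-0.0031894461654578612)))
```

View pics/c7.png

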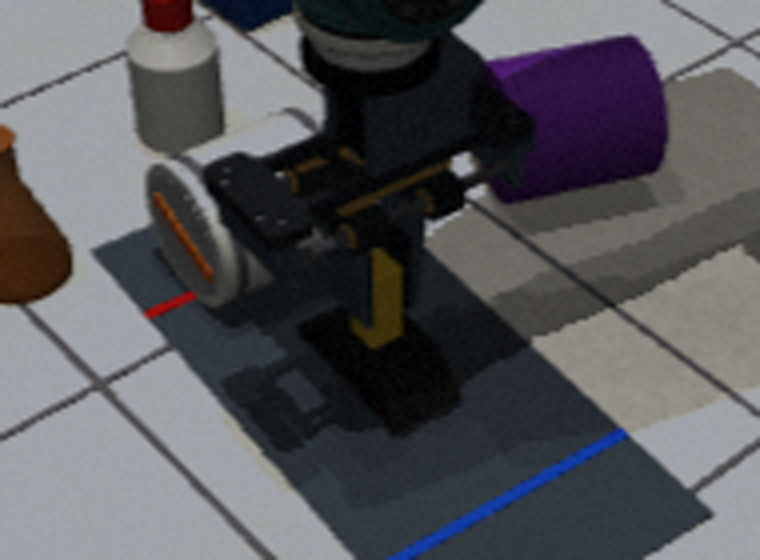

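carry_out:
  targets:
    - [[0, 0, -0.5], [0, 0, 0], 1]
    - [[-0.1, -1.2, 0], [0, 0, 0], 1]
    - [[-0.1, -1.2, 0], [0, 0, 0], 1]
    - [[-0.1, -1.2, 0], [0, 0, 0], 1]
    - [[-0.05, -0.6, 0], [0, 0, 0], 1]

```text
time: 13.65
tcp_pos: [0.5553, -0.0927, 0.0544]
ee_rot: [-90.0, -0.0, -94.8]
wrist_force: [-0.2, -0.2, -2.4]
grip_width: 0.0238
```

carry_out:
  targets:
    - [[-0.02, -0.3, 0], [0, 0, 0], 1]
    - [[0, 0, -0.05], [0, 0, 0], 1]
    - [[0, 0, 0], [0, 0, 0], 1]

```text
time: 13.95
tcp_pos: [0.555, -0.094, 0.0536]
ee_rot: [-90.0, 0.0, -94.7]
wrist_force: [-0.5, 0.1, -2.6]
grip_width: 0.024
```

```bash
python3 - <<'E'
from endm import *
im=snap('scene','scene8.png'); s=r.state(); print(s['tcp_pos'],s['ee_rot'],s['wrist_force'],face(im,(190,235,165,225)))
cv2.imwrite('pics/c8.png',cv2.resize(im[140:260,170:330],None,fx=4.5,fy=4.5,interpolation=2)[:,:,::-1])
E
```

```text
[ 0.55500344 -0.09387699  0.05364647] [-9.00092396e+01  2.54667825e-03 -9.47208304e+01] [ 0.3649579   0.73948101 -1.91416201] ((205.1, 188.4, 68.0), array([ 0.60665848, -0.18358274,  0.05      ]), (np.float64(0.059803829552403806), np.float64(-0.002982608159976553)))
```

View pics/c8.png

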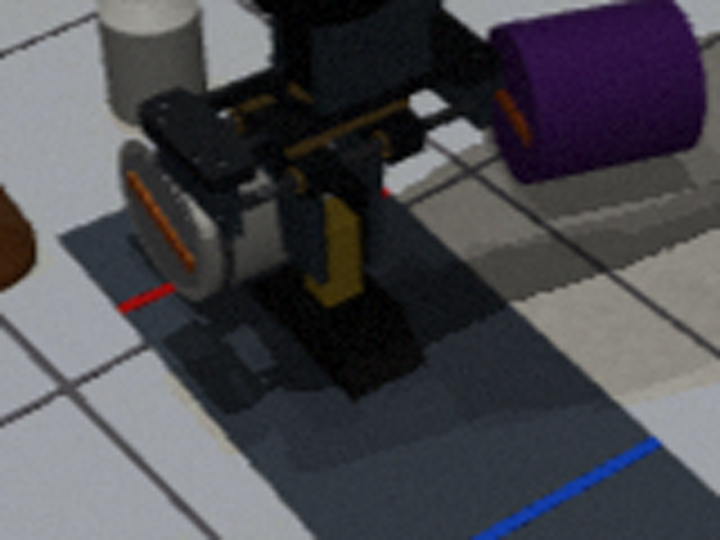

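carry_out:
  targets:
    - [[0, 0, -0.1], [0, 0, 0], 1]
    - [[0, 0, 0], [0, 0, 0], 1]

```text
time: 14.2
tcp_pos: [0.5552, -0.0938, 0.0528]
ee_rot: [-90.0, 0.0, -94.7]
wrist_force: [-0.7, 0.6, 1.5]
grip_width: 0.024
```

Touchdown. I'll release, rise and back away toward the blue side.

carry_out:
  targets:
    - [[0, 0, 0], [0, 0, 0], 5]
    - [[0, 0, 0], [0, 0, 0], 5]
    - [[0, 0, 0], [0, 0, 0], 5]
    - [[0, 0, 0], [0, 0, 0], 5]
    - [[0, 0, 2], [0, 0, 0], 5]

```text
time: 14.7
tcp_pos: [0.5536, -0.0938, 0.0711]
ee_rot: [-90.2, 0.0, -94.7]
wrist_force: [0.2, -0.6, 0.3]
grip_width: 0.05
```

carry_out:
  targets:
    - [[0, 0, 4], [0, 0, 0], 5]
    - [[0, 0, 5], [0, 0, 0], 5]
    - [[0, 4, 3], [0, 0, 0], 5]
    - [[0, 5, 0], [0, 0, 0], 5]
    - [[0, 5, 0], [0, 0, 0], 5]

```text
time: 15.2
tcp_pos: [0.5555, 0.0472, 0.1942]
ee_rot: [-89.8, 0.0, -94.8]
wrist_force: [1.3, -0.3, -1.1]
grip_width: 0.05
```

carry_out:
  targets:
    - [[0, 5, 0], [0, 0, 0], 5]
    - [[0, 5, 0], [0, 0, 0], 5]
    - [[0, 5, 0], [0, 0, 0], 5]
    - [[0, 5, 0], [0, 0, 0], 5]
    - [[0, 0, 0], [0, 0, 0], 5]

```text
time: 15.7
tcp_pos: [0.5548, 0.2506, 0.1929]
ee_rot: [-90.0, 0.1, -94.5]
wrist_force: [-0.2, -1.6, -0.2]
grip_width: 0.0498
```

```bash
python3 - <<'E'
from endm import *
im=snap('scene','scene9.png'); s=r.state(); print(s['time'],s['tcp_pos'],face(im,(190,235,165,225)))
t=snap('top','top9.png')
cv2.imwrite('pics/c9.png',cv2.resize(t[150:290,240:430],None,fx=4,fy=4,interpolation=2)[:,:,::-1])
E
```

```text
15.75 [0.55470058 0.24834632 0.19257256] ((205.2, 188.4, 68.0), array([ 0.60669936, -0.18338904,  0.05      ]), (np.float64(0.059828677364340756), np.float64(-0.0027862144024063465)))
```

View pics/c9.png

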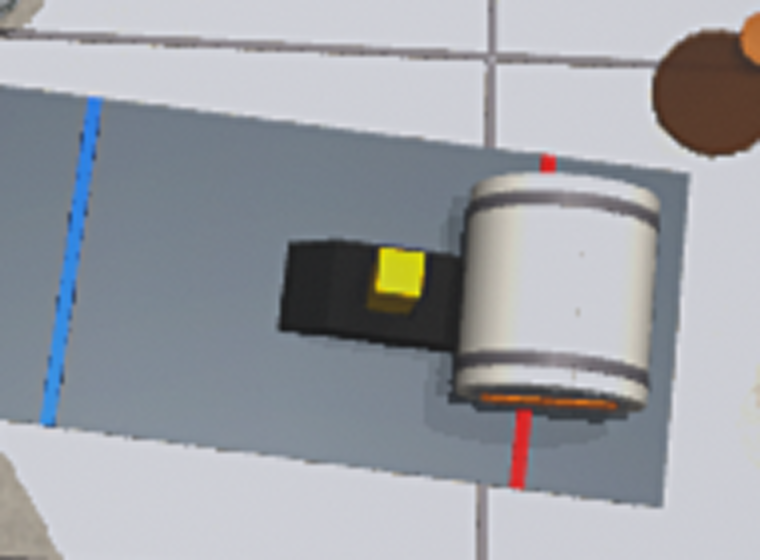

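```bash
python3 - <<'E'
from endm import *
c0=cam('top');d=R[1];D=np.array([*d,0]);n=np.array([-d[1],d[0],0])
for row,l,rr in((260,464,658),(330,458,652)):
    A=[]
    for e in(l,rr):
        w=ray('top',240+e/4,150+row/4)-c0; w-=D*(w@D); A.append(w/np.linalg.norm(w))
    b=A[0]+A[1];t=(.05-c0[2])/b[2];Q=(c0-D*(c0@D))+b*t
    print('jar y rel',Q@n-R[0]@n[:2])
p=lambda x,y,z=0:rel(ray('top',240+x/4,150+y/4,z),R)
a,b=np.array(p(279,330)),np.array(p(289,242)); print('chock back end',a,b,'-> centre',(a+b)/2-[0,.06],'grip top',p(400,273,.085))
E
```

```text
jar y rel -0.004605721367438059
jar y rel -0.004988607893168462
chock back end [-0.02541319  0.1384831 ] [0.02504342 0.13904114] -> centre [-0.00018489  0.07876212] grip top (np.float64(-0.001465203950822288), np.float64(0.08264171700302836))
```

```bash
python3 -c "
from bench import r
print(r.close_job(), r.state()['time'])"
```

```text
the job is handed in; nothing more can be done
the job is handed in; nothing more can be done
```

I rolled the jar onto the red line with five light strokes of the closed fingertips on its top. I then set the chock against it on the blue line's side, released it, backed the arm off and handed the job in. The hand-in gives no verdict. The last reading before it was at about 16 s of the 72 s.

**Jar:** the top view puts its axis about 5 mm past the red line's centre, and the scene view about 3 mm past (limit 12 mm). It did not measurably shift while the chock was placed.

**Chock:** its centre is within about 2 mm of the strip's centre line and visibly square to the strip. Its distance from the jar's axis came out at about 83 mm from its back end and about 87 mm from the grip top, which disagree by 4 mm. The commanded value was 85 mm, and all are under the 91 mm limit.

**Contact force:** one stroke began with 43 N of downward force at the wrist. That went through the fingertips, not the arm or the gripper's body, which has the 40 N limit. I pressed more lightly after that (31 N or less).

**Glassware, bottle and weight:** the arm kept clear of them, and those in view looked undisturbed. I did not measure their positions again.

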